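# Centre the dosing cup and tare the coffee scale

### The job

Ready the coffee scale for the next dose: with the fingertips, gently push the steel dosing cup across the pan until it stands in the middle, and take the fingers off it. Only then zero the scale by pressing its round tare key lightly and letting it come up again. Grip and lift nothing, do not press the oblong power key, and do not disturb the scale's place, the espresso cup, the tamper or the filter basket.

Things in the scene. Friction and masses are not known exactly. Their poses are not given: they have to be found in the camera images.
- scale: Flat black coffee scale, 155 x 125 x 21 mm, loose on rubber feet (0.45 kg). Origin: centre of the underside; x from the front strip (the keys' side, towards the robot) to the back, y to the left seen from the front, z up. The pan (115 mm along x, 118 along y) lies at the back, top 21 mm above the counter; the front strip is 36 mm deep and 18 mm high. Light pushes do not shift it.
- pan_center (a point): Centre of the top of the scale's pan, 21 mm above the counter, 16 mm along the scale's x from its origin; axes as the scale's.
- cup_center (a point): Centre of the dosing cup's bowl, half-way up (25 mm above the pan). Open steel cup, straight-sided, bowl 62 mm across, 50 mm high, about 0.11 kg, standing on the pan 30 to 44 mm from its middle, to the left (scale's +y), its left side over the pan's edge. A thin loop handle sticks out 24 mm along the cup's own -y, roughly towards the scale's right, so its left side is plain.
- dosing_cup: The dosing cup itself (origin under the cup, on the bowl's underside, 11 mm from the bowl's centre towards the handle; z up).
- tare_top (a point): Centre of the top of the tare key: the round grey key, 22 mm across, at the left end of the scale's front strip (60 mm in front of the scale's origin and 48 mm to its left). At rest its top is 24 mm above the counter, 6 mm above the strip.
- tare_key (a joint): How far the tare key is pressed, m: 0 up, 0.004 fully down. Spring return: it starts to move at 1.2 N and needs 7 N to go fully down; 2 mm (4.1 N) counts as pressed.
- power_top (a point): Centre of the top of the power key: the oblong grey key, 11 x 21 mm, at the right end of the same strip, 97 mm to the right of the tare key, same height. To be left alone.
- power_key (a joint): How far the power key is pressed, m: 0 up, 0.004 fully down. Same spring.
- espresso_cup: Brown glazed espresso cup with a handle, 64 mm across (87 mm with its handle), 50 mm high, on the counter to the right of the scale. Origin under the cup. To be left alone.
- tamper: Coffee tamper, steel foot 58 mm across with a dark wooden handle, 98 mm high, on the counter at the right, behind the espresso cup. Origin under its centre. To be left alone.
- filter_basket: Open steel filter basket, 69 mm across, 25 mm high, on the counter to the left of the scale's front. Origin under its centre. To be left alone.
Things that resemble listed ones, but are neither listed nor needed, are in the scene too. Several things look just like the scale: the one meant starts farthest to the robot's left.

How it is judged:
By the outcome, as a careful person would: the job done as asked, in the order asked, and still so for the second after the job is handed in, with the robot touching nothing.
It also fails if it takes over 46 s, if anything falls off the work surface, if the arm or the gripper's body presses on something with over 40 N, if the wrist force passes 120 N, or if a joint passes its speed limit or range.

### The arm

A 7-joint arm with a two-finger parallel gripper is mounted at the origin on a cart in front of the work surface, level with it; the furniture and walls round the work are solid. World frame = base frame: x ahead of the robot, y to its left, z up, the work surface at z = 0. Lengths are in m, angles in rad, forces in N, time in s.
With the tool pointing down it reaches from about 0.425 to 0.925 m from the base axis. Payload 6.8 kg.
Tool frame: the origin (TCP) lies midway between the tips of the shut fingers; the grasp point (between the pads) lies 19 mm behind it; z points along the fingers, y is the direction in which the jaws open and shut (so a half turn about z gives the same grasp; the last joint's range is limited). The gripper opens to 85 mm and grips with 20 to 120 N. Pads are 22 mm wide; open, the fingers measure 114 mm over their backs; the gripper's body (76 mm by 85 mm) begins 54 mm behind the grasp point. The pads swing forward as they close: fully open they stand 13 mm farther back than shut.
Start: joints at [1.08, 0.477, 0.022, 1.555, -0.011, 1.109, -0.083], TCP at [0.252, -0.626, 0.231] pointing down, gripper open.
Joint ranges: [-2.96, 2.96], [-0.34, 2.1], [-1.41, 1.46], [0.24, 2.44], [-1.37, 4.51], [0.17, 1.92], [-2.96, 2.96]. Speed limits (rad/s): [2.39, 2.39, 3.14, 3.14, 3.14, 3.14, 3.14].

### API

Orientations are given as a unit quaternion [w, x, y, z].
In Python, from station import bot gives the robot as it stands. The module is installed in compiled form; this text tells all that it offers.
- The arm moves only by the tool play_rows, never from a script. Its argument "motion" is a list of rows, each a list of 2 entries, a list of its own where there are three numbers: the shift along the tool's x, y, z as a fraction of full scale, then the turn, a rotation vector about the tool's x, y, z as a fraction of full scale. In form: [[[tx, ty, tz], [rx, ry, rz]], ...]. A call has 1 to 8 rows; each row is the pose to reach, as a shift and turn from the pose measured when the call began, along the tool's axes at that moment, turning the shorter way round; what a row does not reach only later rows make up. Full scale, the value 1, is 400 mm for a shift and 360 degrees for a turn. A row lasts 1/10 s, in which the tool goes at most 50 mm and 8.59 degrees, less where a joint would pass 70% of its speed; a pose out of reach is approached as far as the arm can. A call with a number of a shift or a turn outside -1 to 1 is refused whole. A call with a gripper value outside its range is refused whole. "fingers" is the finger opening in mm, from 0 to 85.4, set as the call begins (left out, the last holds). The fingers move at their own pace and stop on an object; "grip_force" is the grip in N (left out, the last holds). Time passes only in rows, so rows that repeat a pose let the fingers close. It gives the time, the measured TCP pose, the force and the opening at its end, in the units of the state.
- bot.get_obs(): the state, without advancing time (a new reading comes with each control period).
- bot.read_camera(name): name is "scene" or "top" or "wrist"; returns a dict with "pixels" (400x640x3 uint8, red, green, blue), "range_z" (400x640 float32, m along the optical axis (not along the pixel's ray), 0 where there is no reading), "fovy" (degrees; the focal length in pixels is half the picture's height over the tangent of half this angle, whatever the lens; pixels are square), "cx", "cy" (the principal point, pixels), "pose" (4x4, takes a point from camera to world coordinates). Camera axes: x right, y down, z forward; pixel columns grow to the right and rows downward; lengths in m; the calibration is good to about 2 mm. A picture is of the moment at which its call begins.
- bot.hand_in(): hands the job in, once; it reports no verdict.
The state is a dict: "t": time; "q": joint angles; "joint_vel": joint speeds; "joint_torque": joint torques, N m; "eef_pos": TCP position; "tool_rot": TCP orientation; "contact_force": force on the tool from outside, world axes, zero at the start; "torque": the same for the moment, N m; "gripper_width": opening from 0.0 (shut) to 1.0 (fully open).
Only numpy, scipy, OpenCV 4.12 (cv2) and the standard library are available. Lean on these libraries where they do the work, as an engineer would, in place of code of your own. Each camera call takes 0.05 s, during which the arm holds its last target.

## Working session

There is one attempt and no reset: what is moved stays moved. The work goes in short steps, Python scripts to look and compute and a tool call to move; the robot and the scene stay as the last step left them, time stands still between calls to the robot, and variables do not carry over. Pictures are saved under pics/ and viewed, and the job is handed in when it is done.

Besides the shell and the picture viewer there is one more tool, called after "Emit:" by a JSON object that holds its "op" and its "data". play_rows: Moves the arm, as the interface text tells. Shift numbers are shares of 400 mm and turn numbers shares of 360 degrees, none past 1 either way. Its arguments: {"type":"object","properties":{"motion":{"type":"array"},"fingers":{"type":"number"},"grip_force":{"type":"number"}},"required":["motion"]}

```bash
mkdir -p pics; cat > h.py <<'E'
import numpy as np, cv2
from station import bot
def cam(n,save=None):
    c=bot.read_camera(n); c['f']=200/np.tan(np.radians(c['fovy'])/2)
    if save: cv2.imwrite('pics/'+save,c['pixels'][:,:,::-1])
    return c
def ray(c,u,v,z):
    d=np.array([(u-c['cx'])/c['f'],(v-c['cy'])/c['f'],1.]);P=np.array(c['pose']);d=P[:3,:3]@d;o=P[:3,3]
    return o+d*(z-o[2])/d[2]
def proj(c,p):
    P=np.array(c['pose']);q=P[:3,:3].T@(np.array(p)-P[:3,3]);return c['cx']+c['f']*q[0]/q[2],c['cy']+c['f']*q[1]/q[2]
def cloud(c):
    v,u=np.mgrid[0:400,0:640];z=c['range_z'];q=np.stack([(u-c['cx'])/c['f']*z,(v-c['cy'])/c['f']*z,z],-1);P=np.array(c['pose'])
    return q@P[:3,:3].T+P[:3,3]
E
python3 - <<'E'
from h import *
for n in ['scene','top','wrist']:
    c=cam(n,n+'0.png');print(n,c['fovy'],c['cx'],c['cy'],np.round(c['pose'],3).tolist())
print(bot.get_obs())
E
```

```text
scene 52.286917286781154 322.00923328885887 205.9228405911999 [[-0.879, -0.282, 0.384, 0.209], [-0.476, 0.545, -0.691, 0.535], [-0.014, -0.79, -0.613, 0.592], [0.0, 0.0, 0.0, 1.0]]
top 57.47838855205797 320.98161037318624 207.70585214289017 [[-0.006, -0.988, 0.153, 0.395], [-1.0, 0.006, -0.002, -0.077], [0.001, -0.153, -0.988, 1.046], [0.0, 0.0, 0.0, 1.0]]
wrist 64.69423258507669 322.9869157125112 199.42951418144733 [[0.372, -0.881, -0.293, 0.328], [-0.928, -0.354, -0.116, -0.596], [-0.001, 0.315, -0.949, 0.373], [0.0, 0.0, 0.0, 1.0]]
{'t': 0.15, 'q': array([ 1.07991561,  0.47761284,  0.02238049,  1.55617789, -0.0115161 ,
        1.10929143, -0.08311254]), 'joint_vel': array([ 0.00169832, -0.00144388,  0.0009249 , -0.00286598,  0.00201645,
        0.00140839,  0.00039446]), 'joint_torque': array([ 2.74747894e-03, -5.96926868e+01,  1.61035862e+00, -2.81490147e+01,
        1.27266906e-02,  6.57852317e-03,  2.60076547e-05]), 'eef_pos': array([ 0.25193331, -0.62575653,  0.23056757]), 'tool_rot': array([-6.57334874e-04,  9.81743474e-01,  1.90208540e-01, -1.75989024e-04]), 'contact_force': array([0.1354944 , 1.00670821, 0.35126403]), 'torque': array([ 0.03731018,  0.01617989, -0.02152755]), 'gripper_width': 0.9976826828846368}
```

View pics/top0.png

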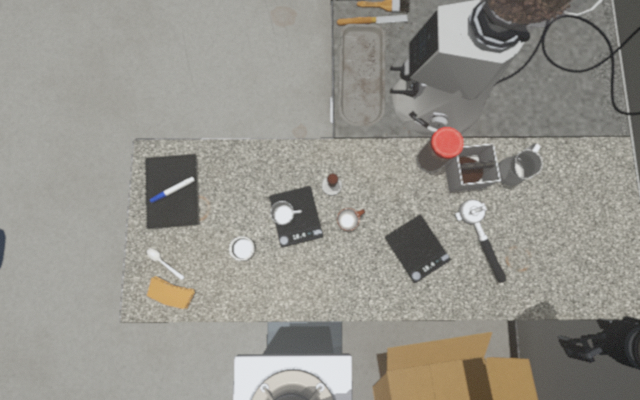

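View pics/scene0.png

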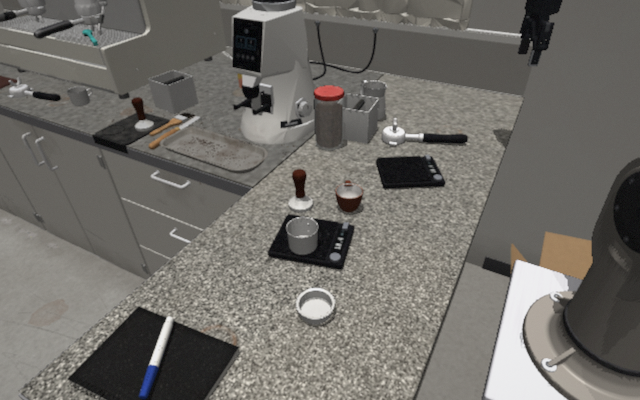

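```bash
python3 - <<'E'
from h import *
c=cam('top');I=c['pixels'][:,:,::-1]
cv2.imwrite('pics/c1.png',cv2.resize(I[175:265,220:380],None,fx=5,fy=5,interpolation=2)[:, :800])
s=cam('scene');J=s['pixels'][:,:,::-1]
cv2.imwrite('pics/c2.png',cv2.resize(J[200:280,255:375],None,fx=6,fy=6,interpolation=2))
I2=np.hstack([cv2.resize(I[145:235,135:210],(375,450)),cv2.resize(I[205:290,375:460],(425,425)).copy() if 0 else cv2.resize(I[205:290,375:460],(425,450))])
cv2.imwrite('pics/c3.png',I2)
for u,v in [(297,217),(284,213),(282,240),(418,248),(172,190),(242,248),(348,221)]: print(u,v,ray(c,u,v,.02))
E
```

```text
297 217 [ 0.5282066 -0.0112554  0.02     ]
284 213 [0.53987343 0.02570668 0.02      ]
282 240 [0.46335606 0.03059297 0.02      ]
418 248 [ 0.43873532 -0.35035265  0.02      ]
172 190 [0.60832377 0.34736248 0.02      ]
242 248 [0.44167387 0.14226193 0.02      ]
348 221 [ 0.51594742 -0.15567     0.02      ]
```

View pics/c1.png

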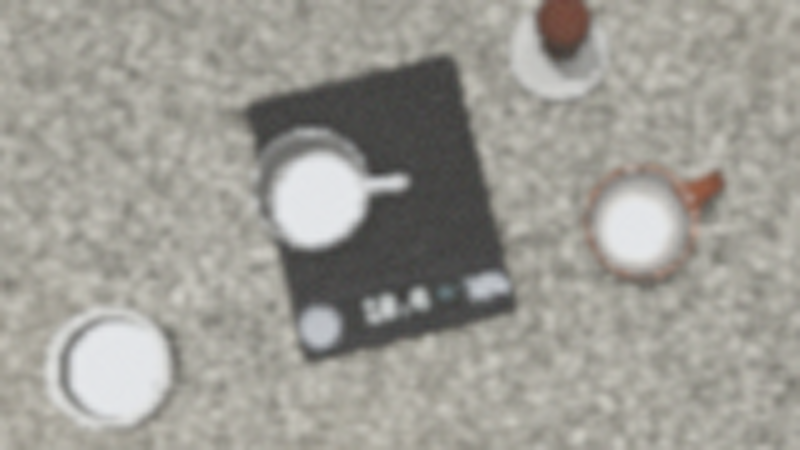

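View pics/c2.png

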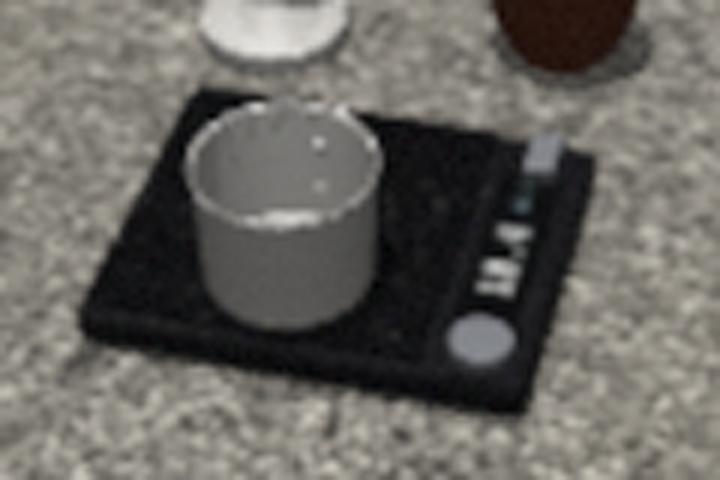

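View pics/c3.png

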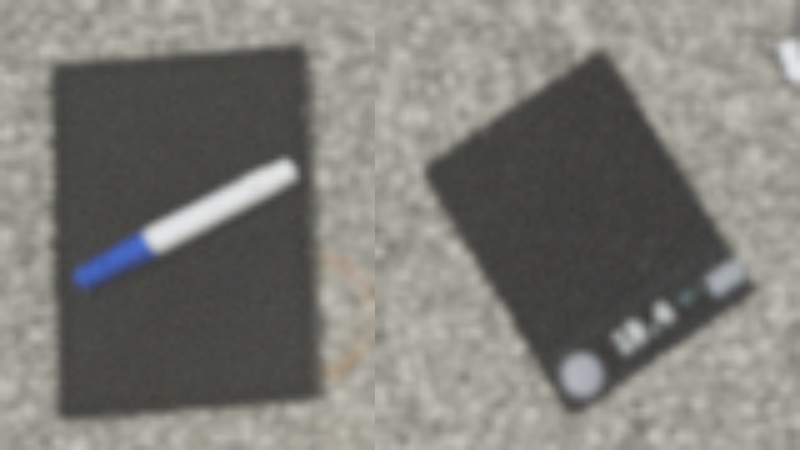

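Candidates: scale at top (297,217), with keys and the dosing cup; a look-alike scale at (418,248); a plain mat with a pen at (172,190), which has no keys. The chosen one is (297,217), the leftmost with keys. The dosing cup is at (284,213), not the filter basket at (242,248). The crop confirms the round tare key at top (284,240) and the oblong key at (317,232).

```bash
cat > meas.py <<'E'
from h import *
from scipy.optimize import least_squares
def circ(p,r=None):
    if r is None:
        s=least_squares(lambda x:np.hypot(p[:,0]-x[0],p[:,1]-x[1])-x[2],[*p.mean(0),.03],loss='soft_l1',f_scale=.001).x
    else:
        s=least_squares(lambda x:np.hypot(p[:,0]-x[0],p[:,1]-x[1])-r,p.mean(0),loss='soft_l1',f_scale=.001).x
    return s
def keys(c,guess,z=.024,rad=.016):
    I=c['pixels'].astype(int); u0,v0=proj(c,guess)
    v,u=np.mgrid[0:400,0:640]; w=np.hypot(u-u0,v-v0)<c['f']*rad/np.linalg.norm(np.array(c['pose'])[:3,3]-guess)
    g=I.sum(2)/3; return u,v,w,g
E
python3 - <<'E'
from meas import *
for n in ['top','scene']:
    c=cam(n);X=cloud(c);I=c['pixels'].astype(int);g=I.max(2)
    x,y,z=X[...,0],X[...,1],X[...,2]
    roi=(abs(x-.53)<.13)&(abs(y+.01)<.11)
    # pan from depth
    m=roi&(g<85)&(z>.008)&(z<.035)
    m=cv2.morphologyEx(m.astype(np.uint8),cv2.MORPH_OPEN,np.ones((2,2)))>0
    nl,L,st,_=cv2.connectedComponentsWithStats(m.astype(np.uint8));k=1+st[1:,4].argmax();b=L==k
    P=X[b];print(n,'z med',np.median(P[:,2]))
    v,u=np.where(b);R=np.array([ray(c,a,bb,.02)[:2] for a,bb in zip(u,v)])
    r=cv2.minAreaRect((R*1000).astype(np.float32));print('rect',r,np.round(cv2.boxPoints(r)))
    # light key blobs
    for (gx,gy) in [(.463,.03),(.486,-.066)]:
        G=np.array([gx,gy,.024]);uu,vv,w,gg=None,None,None,None
        u0,v0=proj(c,G);V,U=np.mgrid[0:400,0:640]
        w=(np.hypot(U-u0,V-v0)<12)&(g>95)&(X[...,2]>.012)&(X[...,2]<.04)
        q=np.array([ray(c,U[w].mean(),V[w].mean(),.024)]);print('key',U[w].mean(),V[w].mean(),w.sum(),q,np.median(z[w]))
    rim=roi&(z>.06)&(z<.085)&(np.hypot(x-.54,y-.03)<.06);print('rim',rim.sum(),np.percentile(z[rim],[5,50,95]),circ(X[rim][:,:2]),circ(X[rim][:,:2],.030))
E
```

```text
top z med 0.0206156429003177
rect ((528.491455078125, -10.321487426757812), (149.20672607421875, 118.16114807128906), 14.005818367004395) [[442.  29.]
 [470. -86.]
 [615. -50.]
 [587.  65.]]
key 283.32380952380953 239.41904761904763 105 [[0.46469137 0.02648738 0.024     ]] 0.021300871776795738
key 315.40579710144925 232.33333333333334 69 [[ 0.48401291 -0.06333273  0.024     ]] 0.019850544459104613
rim 79 [0.06053486 0.07138761 0.07470419] [0.53523155 0.0285276  0.03003266] [0.53524072 0.0285325 ]
scene z med 0.02150350510393284
rect ((527.9685668945312, 0.12551116943359375), (155.04310607910156, 133.31036376953125), 13.36239242553711) [[437.  47.]
 [468. -83.]
 [619. -47.]
 [588.  83.]]
key 335.12987012987014 255.03896103896105 77 [[0.46658047 0.02195054 0.024     ]] 0.025603225119338102
key 345.30232558139534 224.65116279069767 43 [[ 0.4889539  -0.07004481  0.024     ]] 0.02526394407202981
rim 351 [0.0608502  0.06794756 0.0744526 ] [0.53658057 0.02660475 0.02973058] [0.53656545 0.02660567]
```

Emit:
{"op": "play_rows", "data": {"motion": [[[0.65,-0.73,0.03],[0,0,-0.114]],[[0.65,-0.73,0.03],[0,0,-0.114]],[[0.65,-0.73,0.03],[0,0,-0.114]],[[0.65,-0.73,0.03],[0,0,-0.114]],[[0.65,-0.73,0.03],[0,0,-0.114]],[[0.65,-0.73,0.03],[0,0,-0.114]],[[0.65,-0.73,0.03],[0,0,-0.114]],[[0.65,-0.73,0.03],[0,0,-0.114]]], "fingers": 25, "grip_force": 20}}

```text
t: 1.15
eef_pos: [0.3849, -0.2554, 0.2195]
tool_rot: [0.0, 0.852, 0.523, 0.0]
contact_force: [0.1, -0.8, -0.2]
gripper_width: 0.29
```

```bash
cat > go.py <<'E'
from h import *
from scipy.spatial.transform import Rotation as Ro
def plan(p,xdeg):
    "tool x at heading xdeg, pointing down; returns shift, turn in units"
    o=bot.get_obs();w=o['tool_rot'];R=Ro.from_quat([w[1],w[2],w[3],w[0]])
    a=np.radians(xdeg);T=np.array([[np.cos(a),np.sin(a),0],[np.sin(a),-np.cos(a),0],[0,0,-1]]).T
    T=np.stack([[np.cos(a),np.sin(a),0],[np.sin(a),-np.cos(a),0],[0,0,-1]],1)
    s=R.inv().apply(np.array(p)-o['eef_pos'])/.4; r=(R.inv()*Ro.from_matrix(T)).as_rotvec()/(2*np.pi)
    print('t',o['t'],'pos',o['eef_pos'].round(4),'xhead',np.degrees(np.arctan2(*R.as_matrix()[[1,0],0])).round(2),'F',o['contact_force'].round(2),'w',o['gripper_width']);print('shift',s.round(4),'turn',r.round(4))
E
python3 -c "
from go import *
plan([.515,.11,.20],104)"
```

```text
t 1.15 pos [ 0.3849 -0.2554  0.2195] xhead 63.05 F [ 0.12 -0.78 -0.15] w 0.29031245837921654
shift [ 0.9618 -0.124   0.0489] turn [ 1.000e-04 -0.000e+00 -1.137e-01]
```

Emit:
{"op": "play_rows", "data": {"motion": [[[0.96,-0.124,0.05],[0,0,-0.114]],[[0.96,-0.124,0.05],[0,0,-0.114]],[[0.96,-0.124,0.05],[0,0,-0.114]],[[0.96,-0.124,0.05],[0,0,-0.114]],[[0.96,-0.124,0.05],[0,0,-0.114]],[[0.96,-0.124,0.05],[0,0,-0.114]],[[0.96,-0.124,0.05],[0,0,-0.114]],[[0.96,-0.124,0.05],[0,0,-0.114]]]}}

```text
t: 1.95
eef_pos: [0.5152, 0.1123, 0.1998]
tool_rot: [0.0, 0.615, 0.789, 0.001]
contact_force: [0.0, -1.1, 0.5]
gripper_width: 0.293
```

```bash
python3 -c "
from go import *
plan([.515,.11,.20],104)
cam('wrist','w1.png');cam('scene','s1.png');cam('top','t1.png')"
```

```text
t 1.95 pos [0.5152 0.1123 0.1998] xhead 104.17 F [ 0.   -1.12  0.47] w 0.29304281650894676
shift [-0.0055 -0.002  -0.0006] turn [ 0.0002 -0.0001  0.0005]
```

View pics/w1.png

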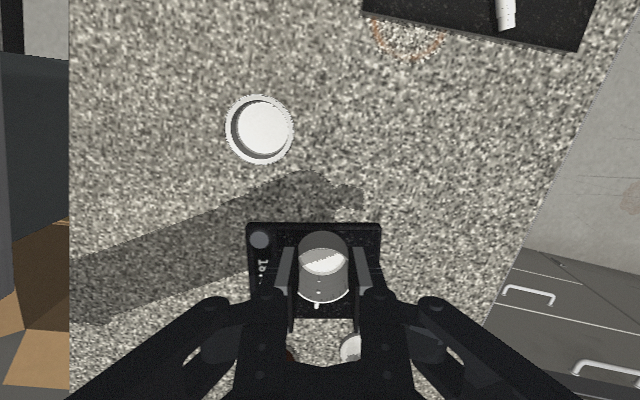

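Emit:
{"op": "play_rows", "data": {"motion": [[[-0.55,0,0],[0,0,0]],[[-0.55,0,0],[0,0,0]],[[-0.55,0,0],[0,0,0]],[[-0.55,0,0],[0,0,0]],[[-0.55,0,0],[0,0,0]],[[-0.55,0,0],[0,0,0]]]}}

```text
t: 2.7
eef_pos: [0.5689, -0.106, 0.1988]
tool_rot: [-0.0, 0.616, 0.788, -0.0]
contact_force: [-0.9, -0.4, 0.7]
gripper_width: 0.294
```

```bash
python3 -c "
from go import *
plan([.515,.11,.20],104)
c=cam('wrist','w2.png')
import pickle;pickle.dump(c,open('w2.pkl','wb'))"
```

```text
t 2.7 pos [ 0.5689 -0.106   0.1988] xhead 103.93 F [-0.9  -0.36  0.68] w 0.29410484684344596
shift [ 0.5566 -0.0008 -0.0029] turn [-0.     -0.     -0.0002]
```

View pics/w2.png

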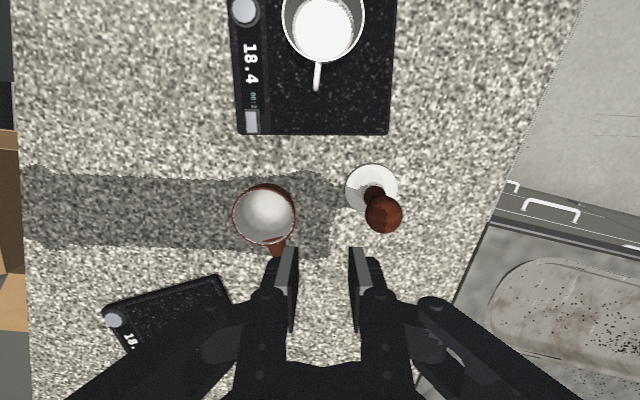

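Emit:
{"op": "play_rows", "data": {"motion": [[[0.12,0,0],[0,0,0]],[[0.12,0,0],[0,0,0]],[[0.12,0,0],[0,0,0]]]}}

```text
t: 3.05
eef_pos: [0.5563, -0.053, 0.1994]
tool_rot: [-0.001, 0.612, 0.79, 0.001]
contact_force: [0.3, -0.7, -0.8]
gripper_width: 0.29
```

```bash
python3 -c "
from go import *
plan([.515,.11,.20],104)
c=cam('wrist','w3.png')
import pickle;pickle.dump(c,open('w3.pkl','wb'))"
```

```text
t 3.05 pos [ 0.5563 -0.053   0.1994] xhead 104.46 F [ 0.32 -0.71 -0.77] w 0.29027836012349817
shift [ 0.4204  0.0018 -0.0006] turn [ 0.0001 -0.0003  0.0013]
```

View pics/w3.png

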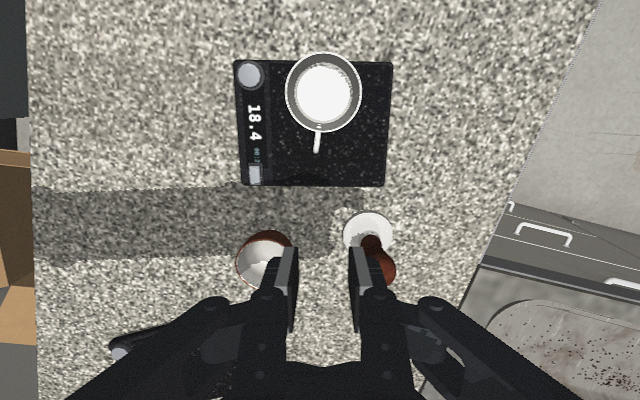

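The wrist view now shows the whole scale: tare key at (249,75), power key at (254,174), cup rim centre at about (323,92), and pan edges at columns 233–392 and rows 60–187.

```bash
cat > wm.py <<'E'
from meas import *
import sys
def measure(c,box):
    "box u0,u1,v0,v1 of scale in wrist image"
    u0,u1,v0,v1=box
    I=c['pixels'];g=I.max(2);V,U=np.mgrid[0:400,0:640];B=(U>=u0)&(U<u1)&(V>=v0)&(V<v1)
    gb=cv2.GaussianBlur(g,(5,5),0)
    X=cloud(c);z=X[...,2]
    m=(B&(z>.012)&(z<.035)).astype(np.uint8);m=cv2.morphologyEx(m,cv2.MORPH_OPEN,np.ones((3,3)))
    nl,L,st,_=cv2.connectedComponentsWithStats(m);b=L==1+st[1:,4].argmax();P=X[b]
    r=cv2.minAreaRect((P[:,:2]*1000).astype(np.float32));print('scale rect(depth)',np.round(r[0],1),np.round(r[1],1),round(r[2],2))
    rim=B&(z>.060)&(z<.085)
    Q=X[rim];print('rim z',np.percentile(Q[:,2],[5,50,95]).round(4)); t=np.percentile(Q[:,2],95)
    Q=Q[Q[:,2]>.066];print('rim fit',rim.sum(),circ(Q[:,:2]).round(4))
    return X,g,U,V
def blob(c,u,v,rad,thr,z):
    V,U=np.mgrid[0:400,0:640];m=(np.hypot(U-u,V-v)<rad)&(c['pixels'].min(2)>thr)
    return ray(c,U[m].mean(),V[m].mean(),z),m.sum(),(U[m].mean(),V[m].mean())
E
python3 - <<'E'
from wm import *;import pickle
c=pickle.load(open('w3.pkl','rb'));measure(c,(220,405,45,200))
print(c['pixels'][75,240:262].min(1))
t=blob(c,249,75,14,90,.024);p=blob(c,254,174,12,90,.024);print(t,p)
d=t[0]-p[0];print(np.linalg.norm(d),'yaw',np.degrees(np.arctan2(-d[0],d[1])))
c=pickle.load(open('w2.pkl','rb'));t=blob(c,245,11,18,90,.024);p=blob(c,251,121,13,90,.024);print(t,p)
cc=pickle.load(open('w3.pkl','rb'))['pixels'][40:200,215:405,::-1];cv2.imwrite('pics/c4.png',cv2.resize(cc,None,fx=3.5,fy=3.5))
E
```

```text
scale rect(depth) [533.7  -7.4] [154.8 124.8] 13.57
rim z [0.061 0.071 0.073]
rim fit 993 [0.536  0.0265 0.03  ]
[169 172 173 174 173 175 174 178 180 183 182 181 183 185 185 187 189 189
 194 188 130  61]
(array([0.4646406, 0.0256747, 0.024    ]), np.int64(449), (np.float64(248.65256124721603), np.float64(74.42984409799554))) (array([ 0.48746413, -0.06836299,  0.024     ]), np.int64(205), (np.float64(254.3609756097561), np.float64(174.8048780487805)))
0.09676775829082414 yaw 13.642252996535426
(array([0.46572743, 0.02424538, 0.024     ]), np.int64(524), (np.float64(244.39885496183206), np.float64(10.65267175572519))) (array([ 0.48761222, -0.06860768,  0.024     ]), np.int64(256), (np.float64(251.0546875), np.float64(121.4375)))
```

View pics/c4.png

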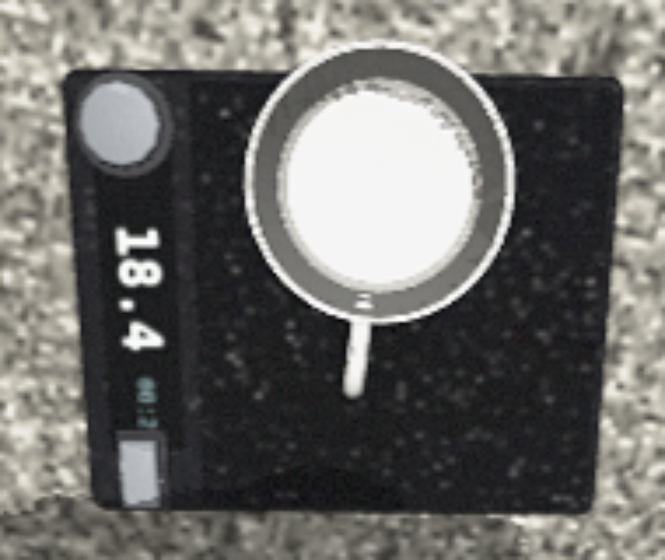

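```bash
python3 -c "
from go import *
plan([.507,.093,.15],113.8)"
```

```text
t 3.1 pos [ 0.5566 -0.0546  0.1993] xhead 104.33 F [ 0.1  -1.1  -0.58] w 0.2881283523922296
shift [ 0.388  -0.0288  0.1238] turn [ 0.0001 -0.0002 -0.0263]
```

Emit:
{"op": "play_rows", "data": {"motion": [[[0.388,-0.029,0.0],[0,0,-0.026]],[[0.388,-0.029,0.0],[0,0,-0.026]],[[0.388,-0.029,0.0],[0,0,-0.026]],[[0.388,-0.029,0.124],[0,0,-0.026]],[[0.388,-0.029,0.124],[0,0,-0.026]],[[0.388,-0.029,0.124],[0,0,-0.026]],[[0.388,-0.029,0.124],[0,0,-0.026]]], "fingers": 25}}

```text
t: 3.8
eef_pos: [0.5083, 0.0919, 0.1512]
tool_rot: [0.0, 0.548, 0.837, 0.001]
contact_force: [0.3, 0.3, -0.3]
gripper_width: 0.293
```

```bash
python3 -c "
from go import *
plan([.5095,.087,.032],113.8)"
```

```text
t 3.8 pos [0.5083 0.0919 0.1512] xhead 113.56 F [ 0.28  0.3  -0.3 ] w 0.2926182543888577
shift [-0.0126 -0.0027  0.2981] turn [ 0.0003 -0.0001 -0.0007]
```

Emit:
{"op": "play_rows", "data": {"motion": [[[0,-0.003,0.08],[0,0,-0.001]],[[0,-0.003,0.16],[0,0,-0.001]],[[-0.01,-0.003,0.22],[0,0,-0.001]],[[-0.012,-0.003,0.27],[0,0,-0.001]],[[-0.012,-0.003,0.298],[0,0,-0.001]],[[-0.012,-0.003,0.298],[0,0,-0.001]]]}}

```text
t: 4.4
eef_pos: [0.5097, 0.0862, 0.0319]
tool_rot: [0.0, 0.546, 0.838, 0.001]
contact_force: [-0.8, 0.1, -0.1]
gripper_width: 0.293
```

```bash
python3 -c "
from go import *
plan([.5336,.032,.032],113.8)
cam('scene','s2.png');cam('wrist','w4.png')
import cv2
cv2.imwrite('pics/j1.png',np.hstack([cv2.resize(cv2.imread('pics/s2.png')[190:340,230:400],(400,353)),cv2.resize(cv2.imread('pics/w4.png')[150:,200:450],(400,400))[:353]]))"
```

```text
t 4.4 pos [0.5097 0.0862 0.0319] xhead 113.82 F [-0.82  0.14 -0.05] w 0.29305856683313447
shift [-0.1482  0.     -0.0004] turn [ 0.0002 -0.      0.    ]
```

View pics/j1.png

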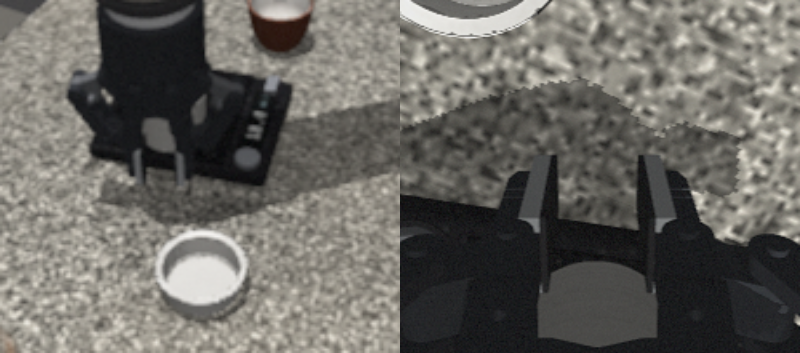

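The fingers stand left of the cup at open gap, with the cup wall centred between them (wrist crop, about (600,300)). Starting the push.

Emit:
{"op": "play_rows", "data": {"motion": [[[-0.015,0,0],[0,0,0]],[[-0.03,0,0],[0,0,0]],[[-0.04,0,0],[0,0,0]],[[-0.05,0,0],[0,0,0]],[[-0.058,0,0],[0,0,0]],[[-0.065,0,0],[0,0,0]],[[-0.072,0,0],[0,0,0]],[[-0.08,0,0],[0,0,0]]]}}

```text
t: 5.3
eef_pos: [0.5232, 0.0581, 0.0331]
tool_rot: [0.001, 0.545, 0.838, 0.002]
contact_force: [-0.3, 1.7, 0.5]
gripper_width: 0.298
```

Emit:
{"op": "play_rows", "data": {"motion": [[[-0.007,0,0],[0,0,0]],[[-0.014,0,0],[0,0,0]],[[-0.021,0,0],[0,0,0]],[[-0.027,0,0],[0,0,0]],[[-0.033,0,0],[0,0,0]],[[-0.038,0,0],[0,0,0]],[[-0.042,0,0],[0,0,0]],[[-0.042,0,0],[0,0,0]]]}}

```text
t: 6.1
eef_pos: [0.5301, 0.0424, 0.0331]
tool_rot: [0.001, 0.545, 0.838, 0.002]
contact_force: [0.0, -0.3, 0.4]
gripper_width: 0.292
```

```bash
cat > chk.py <<'E'
from go import *
from meas import circ
plan([.5336,.032,.032],113.8)
for n in ['top','scene','wrist']:
    c=cam(n,n+'_k.png');X=cloud(c);x,y,z=X[...,0],X[...,1],X[...,2]
    m=(np.hypot(x-.549,y+.0)<.06)&(z>.066)&(z<.074)&(c['pixels'].max(2)>60);
    if m.sum()>10: print(n,m.sum(),circ(X[m][:,:2],.030).round(4),circ(X[m][:,:2]).round(4))
E
python3 chk.py
python3 -c "
import cv2,numpy as np
cv2.imwrite('pics/j2.png',np.hstack([cv2.resize(cv2.imread('pics/scene_k.png')[190:340,230:400],(400,353)),cv2.resize(cv2.imread('pics/wrist_k.png')[150:,200:450],(400,400))[:353]]))"
```

```text
t 6.1 pos [0.5301 0.0424 0.0331] xhead 113.88 F [ 0.04 -0.34  0.38] w 0.2923382093707193
shift [-0.0274 -0.0027  0.0028] turn [ 0.0006 -0.0001  0.0002]
top 12 [0.5457 0.0086] [0.5463 0.0081 0.0292]
scene 61 [0.5459 0.0069] [0.5446 0.0072 0.0292]
wrist 1017 [0.5455 0.0073] [0.5282 0.0475 0.0166]
```

View pics/j2.png

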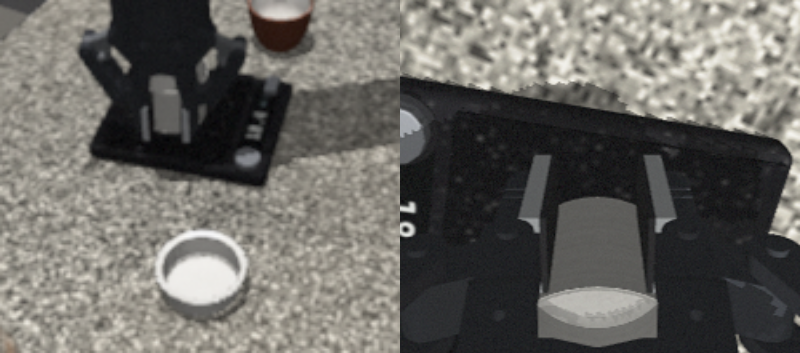

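Emit:
{"op": "play_rows", "data": {"motion": [[[-0.005,-0.001,0],[0,0,0]],[[-0.01,-0.002,0],[0,0,0]],[[-0.015,-0.003,0],[0,0,0]],[[-0.02,-0.003,0],[0,0,0]],[[-0.024,-0.003,0],[0,0,0]],[[-0.027,-0.003,0],[0,0,0]],[[-0.029,-0.003,0],[0,0,0]],[[-0.029,-0.003,0],[0,0,0]]]}}

```text
t: 7.05
eef_pos: [0.5337, 0.0313, 0.0331]
tool_rot: [0.001, 0.545, 0.838, 0.002]
contact_force: [-0.9, 1.0, 0.9]
gripper_width: 0.292
```

```bash
python3 chk.py
```

```text
t 7.05 pos [0.5337 0.0313 0.0331] xhead 113.89 F [-0.92  1.01  0.89] w 0.29191444294086477
shift [0.0017 0.0006 0.0026] turn [ 0.0005 -0.      0.0002]
top 11 [ 0.5483 -0.0031] [ 0.5468 -0.001   0.0324]
scene 61 [ 0.5493 -0.0039] [ 0.5486 -0.0037  0.0296]
wrist 1068 [ 0.5489 -0.0037] [0.5316 0.0366 0.0169]
```

Cup is on target by all three views. Backing off and going up to look.

Emit:
{"op": "play_rows", "data": {"motion": [[[0.02,0,0],[0,0,0]],[[0.06,0,0],[0,0,0]],[[0.11,0,0],[0,0,0]],[[0.11,0,-0.1],[0,0,0]],[[0.11,0,-0.2],[0,0,0]],[[0.11,0,-0.32],[0,0,0]],[[0.11,0,-0.42],[0,0,0]],[[0.11,0,-0.42],[0,0,0]]]}}

```text
t: 8.0
eef_pos: [0.5184, 0.0729, 0.2066]
tool_rot: [0.005, 0.545, 0.838, 0.005]
contact_force: [0.4, 0.8, -0.5]
gripper_width: 0.295
```

```bash
python3 -c "
from go import *
plan([.556,-.065,.2],104)"
```

```text
t 8.0 pos [0.5184 0.0729 0.2066] xhead 113.91 F [ 0.35  0.76 -0.52] w 0.2952014101179682
shift [-0.3533 -0.0539  0.0168] turn [0.0021 0.0003 0.0275]
```

Emit:
{"op": "play_rows", "data": {"motion": [[[-0.353,-0.054,0.016],[0.002,0,0.0275]],[[-0.353,-0.054,0.016],[0.002,0,0.0275]],[[-0.353,-0.054,0.016],[0.002,0,0.0275]],[[-0.353,-0.054,0.016],[0.002,0,0.0275]],[[-0.353,-0.054,0.016],[0.002,0,0.0275]],[[-0.353,-0.054,0.016],[0.002,0,0.0275]]], "fingers": 0}}

```text
t: 8.6
eef_pos: [0.5554, -0.0632, 0.1999]
tool_rot: [0.0, 0.615, 0.789, -0.0]
contact_force: [-0.3, 0.2, -0.2]
gripper_width: 0.005
```

```bash
python3 - <<'E'
from wm import *;from go import plan
c=cam('wrist','w5.png');X,*_=measure(c,(200,420,20,215))
V,U=np.mgrid[0:400,0:640]
u,v=proj(c,[.4645,.0255,.024]);a,b=proj(c,[.4875,-.0685,.024])
t=blob(c,u,v,14,90,.024);p=blob(c,a,b,12,90,.024);print(t,p)
plan([.4643,.0255,.06],104)
E
```

```text
scale rect(depth) [533.8  -7.5] [155.  125.1] 13.62
rim z [0.061  0.071  0.0731]
rim fit 898 [ 0.5493 -0.0045  0.03  ]
(array([0.46482846, 0.02593243, 0.024     ]), np.int64(476), (np.float64(251.18487394957984), np.float64(62.91386554621849))) (array([ 0.48756031, -0.06894379,  0.024     ]), np.int64(222), (np.float64(257.0810810810811), np.float64(166.0)))
t 8.65 pos [ 0.5555 -0.0629  0.2001] xhead 104.17 F [ 0.42  0.58 -0.66] w -0.0015106199840225676
shift [ 0.2706 -0.167   0.3498] turn [0.0001 0.0002 0.0005]
```

View pics/w5.png

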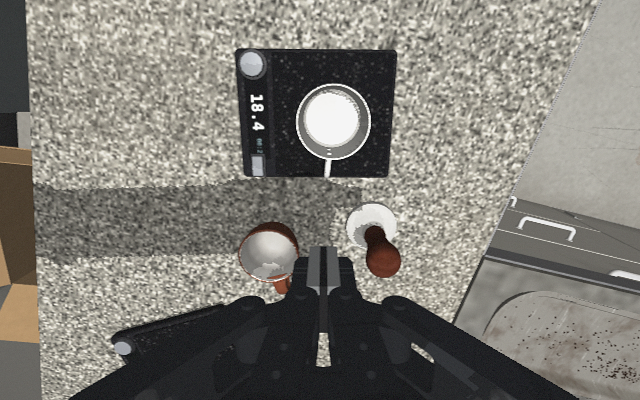

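The cup stands at (0.5493, −0.0045) against a pan centre of (0.5494, −0.0037), so it is within 1 mm. The scale has not moved. Next is the tare key, seen at (251,63).

Emit:
{"op": "play_rows", "data": {"motion": [[[0.271,-0.167,0],[0,0,0]],[[0.271,-0.167,0],[0,0,0]],[[0.271,-0.167,0],[0,0,0]],[[0.271,-0.167,0.1],[0,0,0]],[[0.271,-0.167,0.22],[0,0,0]],[[0.271,-0.167,0.32],[0,0,0]],[[0.271,-0.167,0.38],[0,0,0]],[[0.271,-0.167,0.38],[0,0,0]]]}}

```text
t: 9.45
eef_pos: [0.4614, 0.0269, 0.0454]
tool_rot: [-0.002, 0.613, 0.79, -0.002]
contact_force: [0.4, 0.9, 0.8]
gripper_width: -0.001
```

```bash
python3 - <<'E'
from go import *
plan([.4645,.0257,.029],104)
cam('scene','s3.png');cam('wrist','w6.png')
cv2.imwrite('pics/j3.png',np.hstack([cv2.resize(cv2.imread('pics/s3.png')[190:310,260:396],(400,353)),cv2.resize(cv2.imread('pics/w6.png')[150:,200:450],(400,400))[:353]]))
E
```

```text
t 9.45 pos [0.4614 0.0269 0.0454] xhead 104.35 F [0.43 0.86 0.79] w -0.0012363605315954553
shift [-0.0048  0.0071  0.0409] turn [-0.0009 -0.0001  0.001 ]
```

View pics/j3.png

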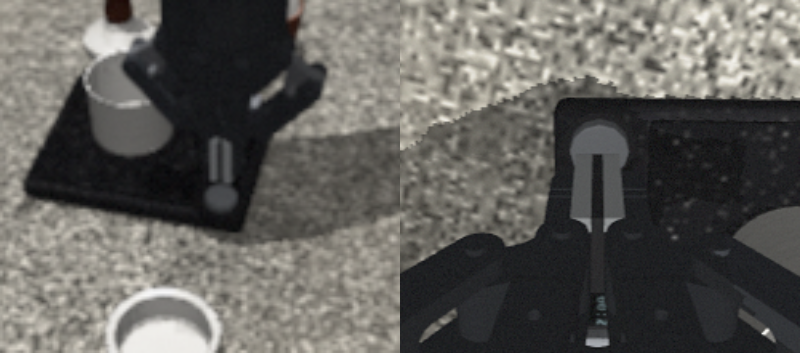

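Emit:
{"op": "play_rows", "data": {"motion": [[[-0.005,0.007,0.015],[-0.001,0,0.001]],[[-0.005,0.007,0.03],[-0.001,0,0.001]],[[-0.005,0.007,0.04],[-0.001,0,0.001]],[[-0.005,0.007,0.042],[-0.001,0,0.001]],[[-0.005,0.007,0.042],[-0.001,0,0.001]]]}}

```text
t: 10.05
eef_pos: [0.4673, 0.0256, 0.0316]
tool_rot: [0.002, 0.616, 0.788, 0.002]
contact_force: [-0.1, -0.1, 0.2]
gripper_width: -0.004
```

```bash
python3 - <<'E'
from go import *
plan([.4645,.0257,.0215],104)
E
```

```text
t 10.05 pos [0.4673 0.0256 0.0316] xhead 103.92 F [-0.07 -0.11  0.16] w -0.003926711311653188
shift [ 0.002  -0.007   0.0252] turn [ 0.001   0.0001 -0.0002]
```

Emit:
{"op": "play_rows", "data": {"motion": [[[0.001,-0.005,0.006],[0,0,0]],[[0.002,-0.006,0.012],[0,0,0]],[[0.002,-0.006,0.015],[0,0,0]],[[0.002,-0.006,0.015],[0,0,0]]]}}

```text
t: 10.45
eef_pos: [0.4647, 0.0258, 0.0254]
tool_rot: [0.002, 0.616, 0.788, 0.002]
contact_force: [0.4, -0.4, -0.4]
gripper_width: 0.003
```

```bash
python3 - <<'E'
from go import *
plan([.4645,.0257,.0215],104)
E
```

```text
t 10.45 pos [0.4647 0.0258 0.0254] xhead 103.92 F [ 0.41 -0.38 -0.43] w 0.002903179897773778
shift [-0.     -0.0005  0.0097] turn [ 0.001   0.0001 -0.0002]
```

Positioned 1.4 mm above the key. Pressing slowly.

Emit:
{"op": "play_rows", "data": {"motion": [[[0,0,0.003],[0,0,0]],[[0,0,0.006],[0,0,0]],[[0,0,0.009],[0,0,0]],[[0,0,0.01],[0,0,0]],[[0,0,0.01],[0,0,0]]]}}

```text
t: 10.95
eef_pos: [0.4649, 0.0258, 0.0215]
tool_rot: [0.002, 0.616, 0.788, 0.002]
contact_force: [-1.1, -0.2, 4.8]
gripper_width: 0.002
```

Emit:
{"op": "play_rows", "data": {"motion": [[[0,0,0.0012],[0,0,0]],[[0,0,0.0012],[0,0,0]]]}}

```text
t: 11.15
eef_pos: [0.4649, 0.0258, 0.0212]
tool_rot: [0.002, 0.616, 0.788, 0.002]
contact_force: [-1.7, -0.0, 5.2]
gripper_width: 0.001
```

```bash
python3 - <<'E'
from go import *
plan([.4645,.0257,.0215],104)
c=cam('scene','s4.png');cv2.imwrite('pics/j4.png',cv2.resize(c['pixels'][200:300,270:390,::-1],(720,600),interpolation=2))
plan([.4645,.0257,.0215],104)
E
```

```text
t 11.15 pos [0.4649 0.0258 0.0212] xhead 103.93 F [-1.7  -0.    5.16] w 0.0013825887892486759
shift [-0.0001 -0.001  -0.0009] turn [ 0.001   0.0001 -0.0002]
t 11.2 pos [0.4649 0.0258 0.0212] xhead 103.93 F [-1.98  0.33  5.17] w -0.0004913369486701703
shift [-0.0001 -0.001  -0.0008] turn [ 0.001   0.0001 -0.0002]
```

View pics/j4.png

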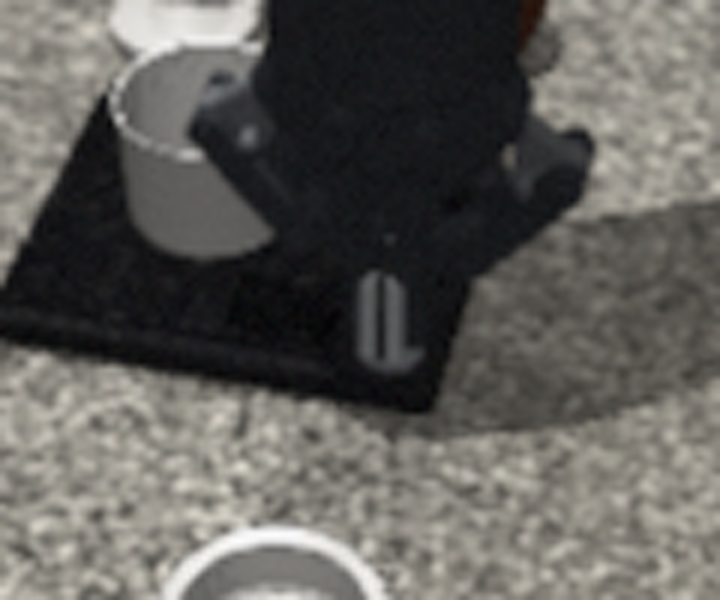

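Emit:
{"op": "play_rows", "data": {"motion": [[[0,0,-0.01],[0,0,0]],[[0,0,-0.03],[0,0,0]],[[0,0,-0.08],[0,0,0]],[[0,0,-0.18],[0,0,0]],[[0,0,-0.3],[0,0,0]],[[0,0,-0.42],[0,0,0]],[[0,0,-0.45],[0,0,0]],[[0,0,-0.45],[0,0,0]]]}}

```text
t: 12.0
eef_pos: [0.465, 0.0257, 0.2034]
tool_rot: [0.004, 0.616, 0.787, 0.003]
contact_force: [-0.3, -0.7, -1.2]
gripper_width: 0.002
```

```bash
python3 - <<'E'
from go import *
plan([.5555,-.063,.2],104)
E
```

```text
t 12.0 pos [0.465  0.0257 0.2034] xhead 103.9 F [-0.34 -0.69 -1.16] w 0.0022061837001287016
shift [-0.2696  0.1663  0.011 ] turn [ 0.0017  0.0004 -0.0003]
```

Emit:
{"op": "play_rows", "data": {"motion": [[[-0.27,0.166,0.01],[0.002,0,0]],[[-0.27,0.166,0.01],[0.002,0,0]],[[-0.27,0.166,0.01],[0.002,0,0]],[[-0.27,0.166,0.01],[0.002,0,0]],[[-0.27,0.166,0.01],[0.002,0,0]],[[-0.27,0.166,0.01],[0.002,0,0]]]}}

```text
t: 12.6
eef_pos: [0.554, -0.0618, 0.1991]
tool_rot: [-0.001, 0.616, 0.788, -0.002]
contact_force: [-0.4, -0.5, -0.7]
gripper_width: 0.003
```

```bash
python3 - <<'E'
from wm import *;from go import plan
c=cam('wrist','w7.png');X,*_=measure(c,(200,420,20,215))
u,v=proj(c,[.4645,.0255,.024]);a,b=proj(c,[.4875,-.0685,.024])
t=blob(c,u,v,14,90,.024);p=blob(c,a,b,12,90,.024);print(t,p)
V,U=np.mgrid[0:400,0:640]
for k in (u,v),(a,b):
    m=np.hypot(U-k[0],V-k[1])<4;print('key z',np.median(X[m][:,2]))
cv2.imwrite('pics/c7.png',cv2.resize(c['pixels'][30:190,215:415,::-1],None,fx=3.5,fy=3.5))
plan([.5555,-.063,.2],104)
E
```

```text
scale rect(depth) [533.8  -7.3] [155.1 124.7] 13.53
rim z [0.0613 0.0711 0.0729]
rim fit 891 [ 0.5493 -0.0046  0.03  ]
(array([0.4648254 , 0.02582938, 0.024     ]), np.int64(473), (np.float64(252.88583509513742), np.float64(64.99788583509513))) (array([ 0.48753154, -0.06916444,  0.024     ]), np.int64(225), (np.float64(258.7688888888889), np.float64(167.9688888888889)))
key z 0.024015060531933613
key z 0.024088574997276513
t 12.65 pos [ 0.5542 -0.0618  0.1995] xhead 104.02 F [-0.25  0.04  1.1 ] w -0.0020552209023782407
shift [-0.0036  0.0025 -0.0011] turn [-0.0006  0.0003  0.0001]
```

View pics/c7.png

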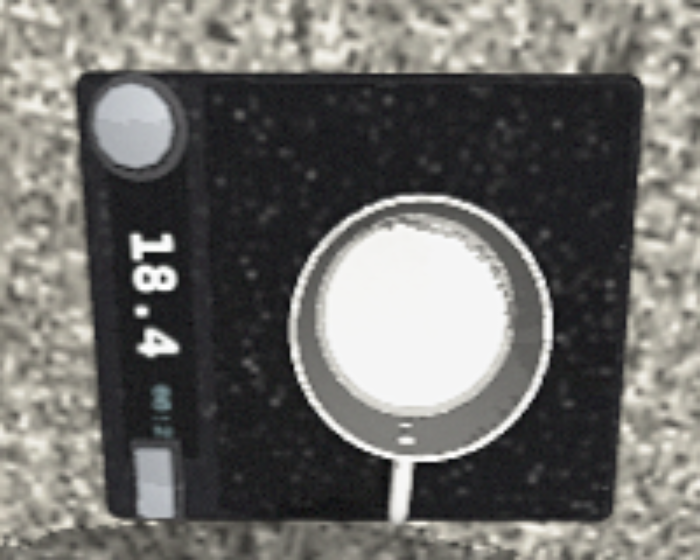

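```bash
python3 -c "
from station import bot
print(bot.hand_in())"
```

```text
the job is handed in; nothing more can be done
None
```

I pushed the dosing cup to the middle of the pan, took the fingers off, then pressed the tare key once and let it come up. The job was handed in at about 12.7 s.

- **Cup:** my last wrist-camera check put it at (0.5493, −0.0046), against a pan centre of about (0.549, −0.004), so it is within about 1 mm.
- **Scale:** it measured the same before and after, within 0.2 mm.
- **Tare press:** the force read about 5.2 N and the key went down about 2.8 mm by the fingertip height; 4.1 N and 2 mm count as pressed. Afterwards both keys' tops read 24 mm, so both are up.
- **Disagreements and gaps:** a sideways force of up to 2 N showed during the press, but the cup and scale had not moved afterwards. The display still reads 18.4 in the picture, so it gives no confirmation of the zeroing. I did not re-measure the espresso cup, tamper or filter basket at the end, though I planned every move to stay clear of them.

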